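# Press the stopper home in a bottle on the bench stopper press

## Task

Stopper the green bottle in the press: push the carriage all the way in under the ram, then turn the flywheel by its handle clockwise (as you face the wheel) through one full turn and no more, so that the ram drives the stopper fully home and rises again and the wheel's white mark stops back at the red pointer. Then draw the carriage with the bottle all the way out and let go. Leave the other things on the worktop where they are.

Things in the scene. Friction and masses are not known exactly. Their poses are not given: they have to be found in the camera images.
- press: Cream hand press bolted down, 120x275x270 mm. Origin under the ram's axis, on the worktop. x: from the wheel to the back; y: the way the carriage comes out (robot's left); z up. Column at y -112 to -36, x +-45; wheel in front of it; crosshead above the ram axis, y up to 23, x +-23, z 208 to 236 when up; posts behind it to z 271.
- flywheel (a joint): Dark spoked wheel, 140 mm across, 16 mm thick, in front of the column; axis along the press's x at y -70, z 115; front face at x -76. Angle in rad, grows clockwise as seen from the robot, no stops: 0 = white rim mark at the red pointer on top, ram up; pi = ram lowest (24 mm down); 2 pi = one turn done. Stays where left; 3 to 8 N at the handle turns it. Starts within 0.2 of 0.
- carriage (a joint): Aluminium carriage sliding along the press's y. Metres: 0 = fully out (left, as at the start), 0.09 = fully in against its stop, the bottle exactly under the ram. About 2 N moves it, it stays where left. It carries a white cup (wall 20 mm above its base) for the bottle and the knob.
- stopper (a joint): Brown bar-top stopper in the neck of the bottle, head 33 mm across and 12 mm thick, cork shank below. Metres that the head stands proud of the bottle's lip: 10 to 15 mm at the start, 0 = fully home. Tight: about 9 N to push. The ram's lowest point leaves it about 1 mm proud.
- crank_grip (a point): Point on the axis of the flywheel's black handle, 54 mm from its root. The handle is a round bar, 22 mm thick, 88 mm long, parallel to the press's x, pointing at the robot, from x -86 to -174 in the press frame (this point: x -140); it spins freely on its spindle. It circles at 55 mm radius about the wheel's axis: at angle a it is at y = -70 - 55 sin a, z = 115 + 55 cos a (mm, press frame).
- carriage_knob (a point): Middle of the carriage's upright black knob, 23 mm across, 38 mm high (z 33 to 71 mm above the worktop, this point at 57), free all round and above. It lies in the press frame at x 0, y 185 mm when the carriage is out and 95 mm when in, 95 mm from the bottle's axis.
- bottle: Green glass bottle, 58 mm across, 125 mm tall to the lip (neck 27 mm), loose, standing 22 mm above the worktop in the carriage's cup. Origin: centre of its underside; z along its axis.
- full_bottle: Bystander: an equal green bottle already stoppered, 58 mm across, 137 mm tall, to the left of the press. Origin: centre of its underside.
- mug: Bystander: cream mug with green leaves, 78x116x101 mm, to the left. Origin: underside.
- herb_jar: Bystander: small herb jar with a green cap, 45 mm across, 97 mm tall, to the right of the press. Origin: centre of its underside.
Not all that is in view belongs to the job. Leave any blue or purple look-alike of the bottle alone.

How it is judged:
On the way, in this order (a step that is already met when the one before it is completed fails the run):
1. the carriage is pushed in to its stop under the ram, the stopper still standing proud and the flywheel not yet turned (value of joint carriage above 0.086 m and value of joint stopper above 0.007 m and value of joint flywheel below 0.6 rad), for 0.2 s.
2. half a turn of the flywheel has driven the stopper home (value of joint flywheel between 2.7 and 4.2 rad and value of joint stopper below 0.003 m and value of joint carriage above 0.086 m), for 0.05 s.
3. the flywheel has completed its one turn and stopped at the mark, with the carriage still in (value of joint flywheel between 5.983 and 6.583 rad and value of joint carriage above 0.086 m), for 0.2 s.
At the end, for the whole second after the job is handed in: The flywheel stands one turn on, its mark within 0.3 rad of the pointer (joint 5.98 to 6.58); the stopper stands less than 3 mm proud; the carriage is within 5 mm of fully out, with the bottle upright (within 0.1 rad) and at rest in its cup (value of joint flywheel between 5.983 and 6.583 rad and value of joint stopper below 0.003 m and value of joint carriage below 0.005 m and angle between bottle's own z axis and vertical below 0.1 rad and horizontal distance between bottle and carriage_knob below 0.099 m and z of bottle in the frame of press below 0.026 m and linear speed of bottle below 0.02 m/s); the robot touches nothing.
It fails at once if the flywheel is turned on past the mark towards a second stroke (over 0.6 rad), or more than 0.6 rad backwards (value of joint flywheel above 6.883 rad or value of joint flywheel below -0.6 rad).
It fails at once if the bottle is tipped or lifted out of its cup (angle between bottle's own z axis and vertical above 0.3 rad or z of bottle in the frame of press above 0.036 m).
It fails at once if the stoppered bottle, the mug or the herb jar is moved by more than 2 cm (distance of any of full_bottle, mug, herb_jar from where it was at the start of the episode above 0.02 m).
It also fails if it takes over 70 s, if anything falls off the work surface, if the arm or the gripper's body presses on something with over 40 N, if the wrist force passes 120 N, or if a joint passes its speed limit or range.

## Robot

A 6-joint arm with a two-finger parallel gripper is mounted at the origin on a cart in front of the work surface, level with it; the furniture and walls round the work are solid. World frame = base frame: x ahead of the robot, y to its left, z up, the work surface at z = 0. Lengths are in m, angles in rad, forces in N, time in s.
With the tool pointing down it reaches from about 0.275 to 0.725 m from the base axis. Payload 5.6 kg.
Tool frame: the origin (TCP) lies on the mounting face of the last link; the fingertips stand 173 mm ahead of it and the grasp point (between the pads) lies 155 mm ahead of it; z points along the fingers, x is the direction in which the jaws open and shut, and the axes are right-handed (so a half turn about z gives the same grasp; the last joint's range is limited). The gripper opens to 85 mm and grips with 20 to 120 N. Pads are 22 mm wide; open, the fingers measure 114 mm over their backs; the gripper's body (76 mm by 85 mm) begins 54 mm behind the grasp point. The pads swing forward as they close: fully open they stand 13 mm farther back than shut.
Start: joints at [-0.992, 0.255, 0.108, 0, -1.424, -0.285], TCP at [0.159, -0.526, 0.405] pointing down, gripper open.
Joint ranges: [-2.95, 2.95], [-1.21, 1.97], [-1.09, 1.5], [-2.87, 1.71], [-2.94, -0.07], [-3.05, 3.05]. Speed limits (rad/s): [2.57, 2.57, 3.14, 3.14, 3.14, 3.14].

## Interface

Orientations are given as [roll, pitch, yaw] about the fixed x, y, z axes, in that order (R = Rz(yaw) Ry(pitch) Rx(roll)).
In Python, from bench import env gives the robot as it stands. The module is installed in compiled form; this text tells all that it offers.
- The arm moves only by the tool step_arm, never from a script. Its argument "moves" is a list of rows, each a list of 7 numbers: the shift along the tool's x, y, z in mm, then the turn, a rotation vector about the tool's x, y, z in rad, then the finger opening in mm, from 0 to 85.4. A call has exactly 8 rows; each row is the pose to reach, as a shift and turn from the pose commanded when the call began, along the tool's axes at that moment; what a row does not reach only later rows make up. A row lasts 1/10 s, in which the tool goes at most 50 mm and 8.59 degrees, less where a joint would pass 70% of its speed; a pose out of reach is approached as far as the arm can. A call with a gripper value outside its range is refused whole. The fingers move at their own pace and stop on an object; "force" is the grip in N (left out, the last holds). Time passes only in rows, so rows that repeat a pose let the fingers close, or fill a call up. It gives the time, the measured TCP pose, the force and the opening at its end, in the units of the state.
- env.observe(): the state, without advancing time (a new reading comes with each control period).
- env.grab_frame(name): name is "side" or "top" or "wrist"; returns a dict with "image" (480x640x3 uint8, red, green, blue), "fx", "fy", "cx", "cy" (pixels), "cam_to_world" (4x4, takes a point from camera to world coordinates). Camera axes: x right, y down, z forward; pixel columns grow to the right and rows downward; lengths in m; the calibration is good to about 2 mm. A picture is of the moment at which its call begins. There is no depth.
- env.job_done(): hands the job in, once; it reports no verdict.
Trained networks look in a picture, given as the dict that the camera call returned (one of the last four; its "shot" number tells which), for a name from the list of things; names that differ only in an ending like _2 or _b are one class to them, and where a whole thing is asked for, a point or a joint stands for the part that bears it (a point fixed in the world has none). Each returns a list of dicts, best first, with "confidence" (0 to 1); they miss things now and then, are a little off and sometimes report something else, mostly with a low value. They report only what shows in the picture. A call takes as long as a camera call. They do not tell look-alikes from the thing itself.
- env.recognise(picture, thing): "point" ([x, y, z] in m, in world coordinates, good to about 4 mm: the middle of the surface that is visible of it).
- env.silhouettes(picture, thing): "pixels" (480x640 bool, what is visible of it).
The state is a dict: "clock": time; "joint_positions": joint angles; "joint_velocities": joint speeds; "joint_torque": joint torques, N m; "position": TCP position; "ee_rot": TCP orientation; "force": force on the tool from outside, world axes, zero at the start; "moment": the same for the moment, N m; "grip_width": finger opening in m.
Only numpy, scipy, OpenCV 4.12 (cv2) and the standard library are available. Lean on these libraries where they do the work, as an engineer would, in place of code of your own. Each camera call takes 0.05 s, during which the arm holds its last target.

## Working session

There is one attempt and no reset: what is moved stays moved. The work goes in short steps, Python scripts to look and compute and a tool call to move; the robot and the scene stay as the last step left them, time stands still between calls to the robot, and variables do not carry over. Pictures are saved under pics/ and viewed, and the job is handed in when it is done.

Besides the shell and the picture viewer there is one more tool, called after ">>>" by a JSON object that holds its "method" and its "body", one argument or row to a line. step_arm: Moves the arm, as the interface text tells. Its arguments: {"type":"object","properties":{"moves":{"type":"array","items":{"type":"array","items":{"type":"number"}}},"force":{"type":"number"}},"required":["moves"]}

```bash
mkdir -p pics; python3 - <<'E'
from bench import env
import cv2,numpy as np
s=env.observe()
for k,v in s.items(): print(k,np.round(v,4))
for n in ["side","top","wrist"]:
    p=env.grab_frame(n); cv2.imwrite(f"pics/a_{n}.png",p["image"][:,:,::-1])
    print(n,p["fx"],p["cx"],p["cy"],np.round(p["cam_to_world"],3).tolist())
    for t in ["press","flywheel","crank_grip","carriage_knob","bottle","stopper","full_bottle","mug","herb_jar"]:
        try: print(t,[(np.round(d["point"],4).tolist(),round(d["confidence"],2)) for d in env.recognise(p,t)])
        except Exception as e: print(t,e)
E
```

```text
clock 0.0
joint_positions [-9.9240e-01  2.5580e-01  1.0700e-01 -5.0000e-04 -1.4239e+00 -2.8460e-01]
joint_velocities [ 0.0013  0.0005 -0.0011 -0.0001 -0.0005 -0.0003]
joint_torque [-2.40000e-03 -3.86626e+01  2.37928e+01  5.36530e+00 -6.30000e-03
  0.00000e+00]
position [ 0.1593 -0.5263  0.4038]
ee_rot [-3.1415e+00 -1.9000e-03  1.8646e+00]
force [-0.5542 -0.2521  0.531 ]
moment [ 0.0385 -0.0263 -0.0296]
grip_width 0.0856
side 553.2032917854943 313.89895777574947 241.87677845514955 [[-0.882, -0.231, 0.41, -0.063], [-0.471, 0.441, -0.764, 1.17], [-0.004, -0.867, -0.498, 0.891], [0.0, 0.0, 0.0, 1.0]]
press [([0.5971, -0.1306, 0.0945], 0.84)]
flywheel [([0.5348, -0.14, 0.1318], 0.57)]
crank_grip [([0.4786, -0.1333, 0.1746], 0.47)]
carriage_knob [([0.6123, 0.0577, 0.0259], 0.84)]
bottle [([0.5928, 0.195, 0.0709], 0.88), ([0.7304, 0.0591, 0.0689], 0.74), ([0.611, 0.0166, 0.0951], 0.68)]
stopper [([0.7425, 0.0468, 0.139], 0.64), ([0.6198, 0.0082, 0.1698], 0.54)]
full_bottle [([0.5674, 0.3663, 0.0719], 0.73)]
mug [([0.4073, 0.3882, 0.0636], 0.6), ([0.6105, 0.0136, 0.0972], 0.49)]
herb_jar [([
[... 431 characters left out ...]
202, 0.0684, 0.0257], 0.67), ([0.5366, -0.1454, 0.1691], 0.23)]
bottle [([0.5953, 0.1745, 0.0929], 0.94), ([0.6099, -0.0002, 0.1142], 0.87), ([0.7294, 0.0409, 0.0841], 0.86)]
stopper [([0.7431, 0.0396, 0.1408], 0.72), ([0.6166, -0.0003, 0.1722], 0.61), ([0.6027, 0.1824, 0.1381], 0.56)]
full_bottle [([0.572, 0.3431, 0.0902], 0.75)]
mug [([0.6169, -0.004, 0.1752], 0.62)]
herb_jar [([0.6392, -0.3839, 0.0949], 0.62)]
wrist 342.65592639277844 320.41882285366904 242.4591169046444 [[-0.289, 0.918, 0.272, 0.089], [0.957, 0.278, 0.082, -0.548], [-0.0, 0.285, -0.959, 0.373], [0.0, 0.0, 0.0, 1.0]]
press []
flywheel []
crank_grip []
carriage_knob []
bottle []
stopper []
full_bottle []
mug []
herb_jar []
```

View pics/a_side.png

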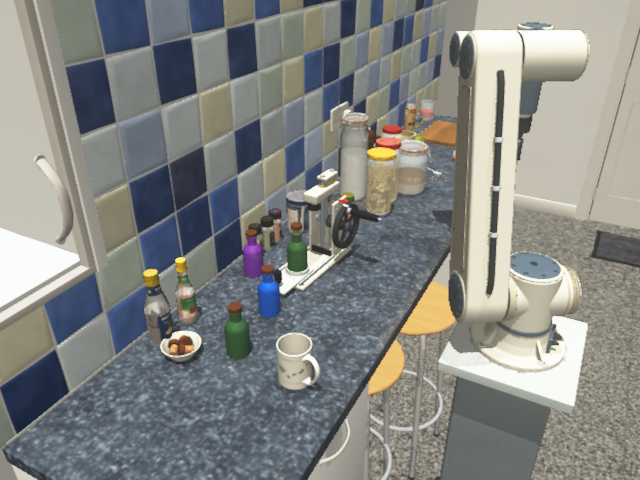

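View pics/a_top.png

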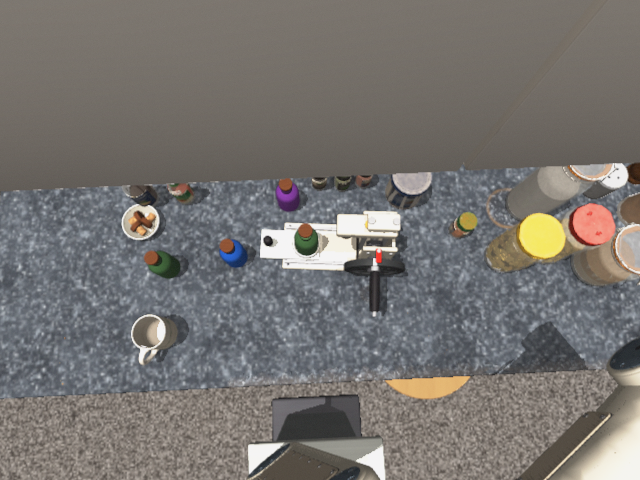

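```bash
cat > h.py <<'E'
import numpy as np,cv2
from bench import env
def ray(p,u,v):
    T=np.array(p["cam_to_world"]);d=T[:3,:3]@np.array([(u-p["cx"])/p["fx"],(v-p["cy"])/p["fy"],1]);return T[:3,3],d
def atz(p,u,v,z):
    o,d=ray(p,u,v);return o+d*(z-o[2])/d[2]
def proj(p,X):
    T=np.array(p["cam_to_world"]);c=T[:3,:3].T@(np.array(X)-T[:3,3]);return p["fx"]*c[0]/c[2]+p["cx"],p["fy"]*c[1]/c[2]+p["cy"]
E
python3 - <<'E'
from h import *
p=env.grab_frame("top"); q=env.grab_frame("side")
a=cv2.resize(p["image"][195:325,240:420],None,fx=4.4,fy=4.4,interpolation=cv2.INTER_CUBIC)
b=cv2.resize(q["image"][160:300,220:400],None,fx=4.2,fy=4.2,interpolation=cv2.INTER_CUBIC)
cv2.imwrite("pics/b_top.png",a[:,:,::-1]);cv2.imwrite("pics/b_side.png",b[:,:,::-1])
E
```

```text
(no output)
```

View pics/b_top.png

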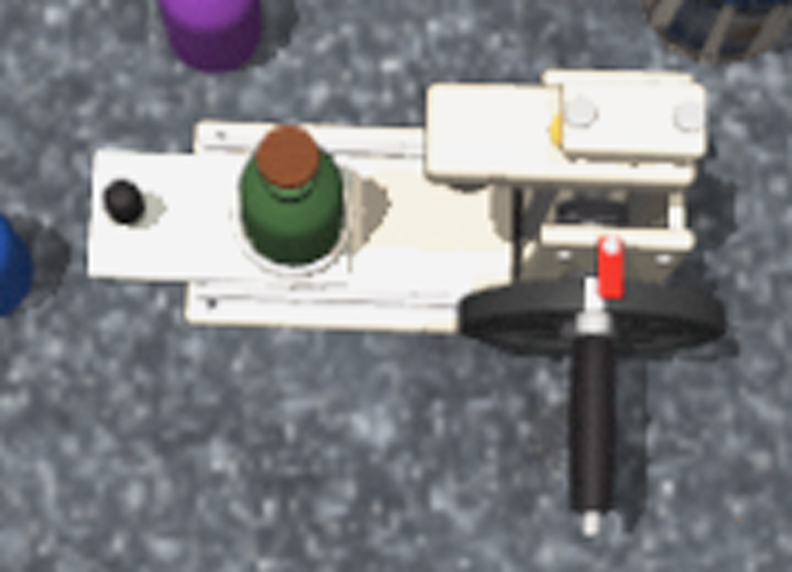

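View pics/b_side.png

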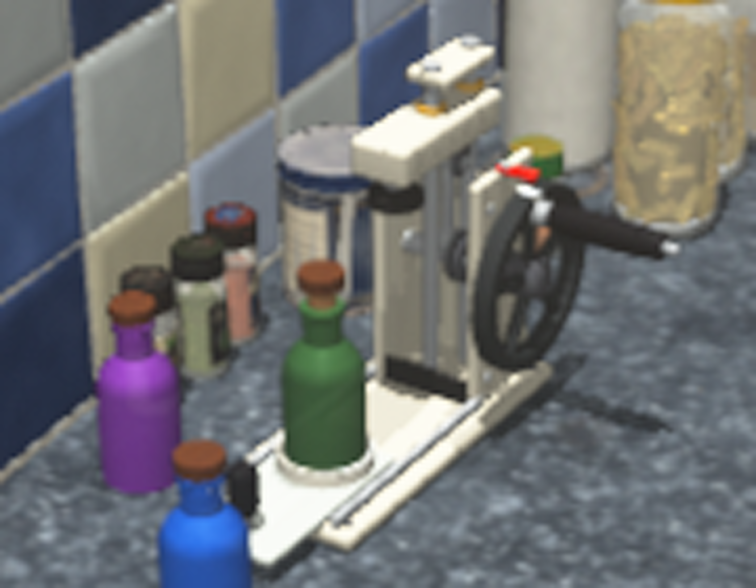

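```bash
python3 - <<'E'
from h import *
p=env.grab_frame("top"); q=env.grab_frame("side")
f=lambda u,v:(240+(u+.5)/4.4-.5,195+(v+.5)/4.4-.5)
g=lambda u,v:(220+(u+.5)/4.2-.5,160+(v+.5)/4.2-.5)
print("knob",atz(p,*f(125,200),.064))
print("stop",atz(p,*f(288,152),.1715))
print("root",atz(p,*f(592,335),.17)); print("tip",atz(p,*f(592,510),.17))
print("ptr",atz(p,*f(611,290),.20),"mark",atz(p,*f(593,290),.185))
for n,uv in [("crossL back",(428,85)),("crossL front",(428,175))]: print(n,atz(p,*f(*uv),.236))
print("base",atz(p,*f(90,275),.03),atz(p,*f(95,150),.03),atz(p,*f(188,320),.012),atz(p,*f(197,125),.012))
for m,w in (("carriage_knob",p),("carriage_knob",q),("crank_grip",p),("crank_grip",q)):
    for d in env.silhouettes(w,m)[:1]:
        v,u=np.nonzero(d["pixels"]);print(m,d["confidence"],u.min(),u.max(),v.min(),v.max(),u.mean(),v.mean())
E
```

```text
knob [0.62702241 0.09234491 0.064     ]
stop [ 6.22423315e-01 -4.26597806e-04  1.71500000e-01]
root [ 0.52222804 -0.1469817   0.17      ]
tip [ 0.4361946  -0.14063506  0.17      ]
ptr [ 0.53898683 -0.15367819  0.2       ] mark [ 0.54211599 -0.1470706   0.185     ]
crossL back [ 0.63542939 -0.06895012  0.236     ]
crossL front [ 0.59144199 -0.06645294  0.236     ]
base [0.59227207 0.11649199 0.03      ] [0.66551317 0.11201326 0.03      ] [0.56689981 0.06279121 0.012     ] [0.68262734 0.05381125 0.012     ]
carriage_knob 0.68 259 319 229 259 282.473640167364 245.0694560669456
carriage_knob 0.68 273 313 266 294 288.9816053511706 277.7274247491639
crank_grip 0.57 369 379 270 310 373.70544554455444 290.21039603960395
crank_grip 0.51 350 378 209 222 364.48809523809524 215.01190476190476
```

```bash
cat >> h.py <<'E'
from scipy.spatial.transform import Rotation as Ro
def delta(P,yaw,s=None):
    s=s or env.observe();R=Ro.from_euler("xyz",s["ee_rot"]);Rt=Ro.from_euler("xyz",[np.pi,0,yaw])
    d=R.inv().apply(np.array(P)-s["position"])*1000;r=(R.inv()*Rt).as_rotvec()
    print("pos",np.round(s["position"],4),"rpy",np.round(s["ee_rot"],3),"w",round(float(s["grip_width"]),4),"F",np.round(s["force"],1),"t",round(s["clock"],2));print("shift",np.round(d,1),"rot",np.round(r,3));return d,r
E
python3 -c "
from h import *
delta([.45,.09,.404],3.08)"
```

```text
pos [ 0.1593 -0.5264  0.4047] rpy [-3.142  0.     1.865] w 0.0853 F [-0.3  0.1 -1. ] t 1.9
shift [505.8 456.8   0.7] rot [-0.     0.    -1.215]
```

>>> {"method": "step_arm", "body": {
  "moves": [
    [32,29,0,0,0,-0.08,60],
    [64,58,0,0,0,-0.16,60],
    [96,87,0,0,0,-0.24,60],
    [128,116,0,0,0,-0.32,60],
    [160,145,0,0,0,-0.4,60],
    [192,174,0,0,0,-0.48,60],
    [224,203,0,0,0,-0.56,60],
    [256,231,0,0,0,-0.64,60]
  ]
}}

```text
clock: 2.7
position: [0.3065, -0.2129, 0.405]
ee_rot: [3.141, 0.001, 2.508]
force: [1.1, 0.0, -1.2]
grip_width: 0.0598
```

```bash
python3 -c "
from h import *
delta([.45,.09,.404],3.08)"
```

```text
pos [ 0.3065 -0.2129  0.405 ] rpy [3.141e+00 1.000e-03 2.508e+00] w 0.0598 F [ 1.1  0.  -1.2] t 2.7
shift [ 63.7 329.1   1. ] rot [ 0.     0.001 -0.572]
```

>>> {"method": "step_arm", "body": {
  "moves": [
    [8,41,0,0,0,-0.08,60],
    [16,82,0,0,0,-0.16,60],
    [24,123,0,0,0,-0.24,60],
    [32,164,0,0,0,-0.32,60],
    [40,205,0,0,0,-0.4,60],
    [48,247,0,0,0,-0.48,60],
    [56,288,0,0,0,-0.56,60],
    [64,329,0,0,0,-0.57,60]
  ]
}}

```text
clock: 3.5
position: [0.4508, 0.0898, 0.4049]
ee_rot: [3.141, 0.001, 3.077]
force: [0.3, -0.5, -0.3]
grip_width: 0.0601
```

```bash
python3 - <<'E'
from h import *
delta([.58,.092,.36],3.08)
p=env.grab_frame("wrist");cv2.imwrite("pics/c_w.png",p["image"][:,:,::-1])
print(proj(p,[.626,.092,.071]))
for d in env.silhouettes(p,"carriage_knob")[:2]:
    v,u=np.nonzero(d["pixels"]);print(d["confidence"],u.min(),u.max(),v.min(),v.max(),u.mean(),v.mean())
E
```

```text
pos [0.4508 0.0898 0.4049] rpy [3.141e+00 1.000e-03 3.077e+00] w 0.0601 F [ 0.3 -0.5 -0.3] t 3.5
shift [-128.7   10.5   45. ] rot [ 0.     0.001 -0.003]
(np.float64(130.09607288759435), np.float64(238.90756868572544))
0.76 111 191 95 250 155.15878244828042 190.17854789827382
```

View pics/c_w.png

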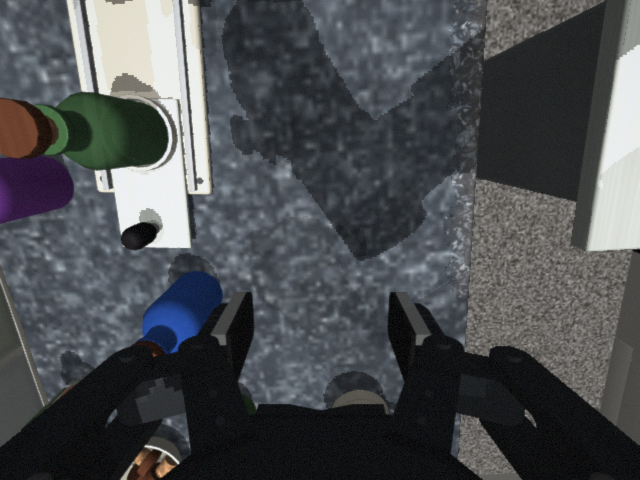

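```bash
python3 - <<'E'
from h import *
delta([.626,.092,.30],3.08)
E
```

```text
pos [0.452  0.0915 0.4038] rpy [-3.142e+00 -1.000e-03  3.078e+00] w 0.0603 F [ 0.2 -0.3 -0.1] t 3.6
shift [-173.7   11.5  103.7] rot [-0.    -0.001 -0.002]
```

>>> {"method": "step_arm", "body": {
  "moves": [
    [-30,2,10,0,0,0,60],
    [-60,4,20,0,0,0,60],
    [-90,6,40,0,0,0,60],
    [-120,8,60,0,0,0,60],
    [-150,10,80,0,0,0,60],
    [-174,11,104,0,0,0,60],
    [-174,11,104,0,0,0,60],
    [-174,11,104,0,0,0,60]
  ]
}}

```text
clock: 4.4
position: [0.6249, 0.087, 0.2999]
ee_rot: [-3.141, -0.002, 3.074]
force: [0.2, 0.5, 0.9]
grip_width: 0.06
```

```bash
python3 - <<'E'
from h import *
delta([.626,.092,.218],3.08)
p=env.grab_frame("wrist");cv2.imwrite("pics/d_w.png",p["image"][:,:,::-1])
print(proj(p,[.626,.092,.071]))
for d in env.recognise(p,"carriage_knob"):print(d["point"],d["confidence"])
E
```

```text
pos [0.6249 0.087  0.2999] rpy [-3.141e+00 -2.000e-03  3.074e+00] w 0.06 F [0.2 0.5 0.9] t 4.4
shift [-0.9  5.2 81.9] rot [-0.001 -0.002 -0.006]
(np.float64(317.7144729143579), np.float64(273.19531180898656))
[0.6255, 0.0687, 0.0222] 0.9
```

View pics/d_w.png

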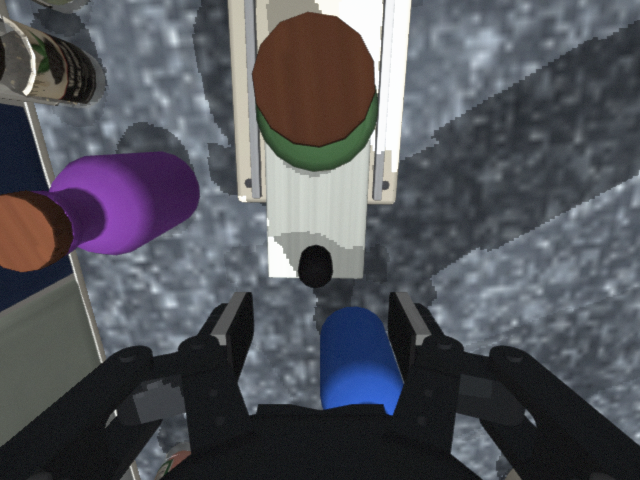

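>>> {"method": "step_arm", "body": {
  "moves": [
    [-2,3,20,0,0,0,60],
    [-2,3,40,0,0,0,60],
    [-2,3,60,0,0,0,60],
    [-2,3,75,0,0,0,60],
    [-2,3,82,0,0,0,60],
    [-2,3,82,0,0,0,40],
    [-2,3,82,0,0,0,20],
    [-2,3,82,0,0,0,10]
  ],
  "force": 30
}}

```text
clock: 5.3
position: [0.6278, 0.0904, 0.2206]
ee_rot: [3.141, 0.004, 3.075]
force: [1.0, -0.4, 2.8]
grip_width: 0.0216
```

```bash
python3 - <<'E'
from h import *
delta([.6213,.001,.218],3.074)
p=env.grab_frame("wrist");cv2.imwrite("pics/e_w.png",p["image"][:,:,::-1])
E
```

```text
pos [0.6278 0.0904 0.2206] rpy [3.141 0.004 3.075] w 0.0216 F [ 1.  -0.4  2.8] t 5.3
shift [  0.5 -89.6   2.5] rot [0.001 0.004 0.001]
```

View pics/e_w.png

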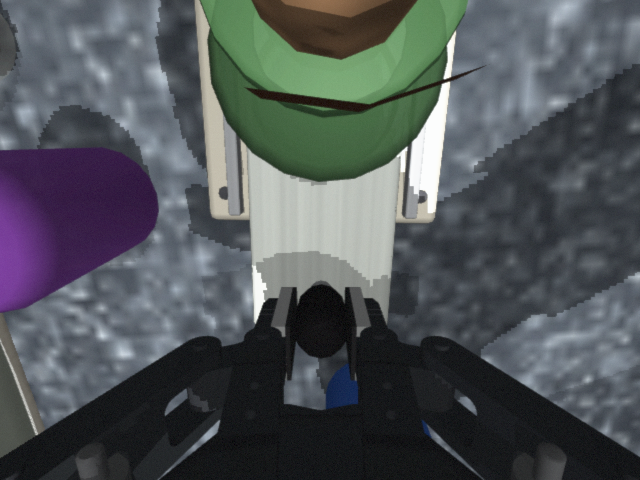

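The wrist camera sits on the bottle's side and would foul the crosshead when pushing in, so I'll re-grip with the jaws along the slide (camera toward the robot).

>>> {"method": "step_arm", "body": {
  "moves": [
    [0,0,0,0,0,0,50],
    [0,0,0,0,0,0,50],
    [0,0,0,0,0,0,50],
    [0,0,30,0,0,0,50],
    [0,0,-10,0,0,0,50],
    [0,0,-40,0,0,0,50],
    [0,0,-75,0,0,0,50],
    [0,0,-75,0,0,0,50]
  ]
}}

```text
clock: 6.15
position: [0.6284, 0.0904, 0.2997]
ee_rot: [3.139, 0.01, 3.075]
force: [0.2, 0.5, -0.1]
grip_width: 0.0505
```

I slipped: row 4 was +30 mm, which is downwards. Checking for damage.

```bash
python3 - <<'E'
from h import *
delta([.6268,.0895,.218],1.504)
p=env.grab_frame("wrist");cv2.imwrite("pics/f_w.png",p["image"][:,:,::-1])
q=env.grab_frame("side");cv2.imwrite("pics/f_s.png",cv2.resize(q["image"][160:300,220:400],None,fx=4.2,fy=4.2)[:,:,::-1])
E
```

```text
pos [0.6284 0.0904 0.2997] rpy [3.139 0.01  3.075] w 0.0505 F [ 0.2  0.5 -0.1] t 6.15
shift [ 2.3 -1.2 81.6] rot [0.01  0.006 1.571]
```

View pics/f_w.png

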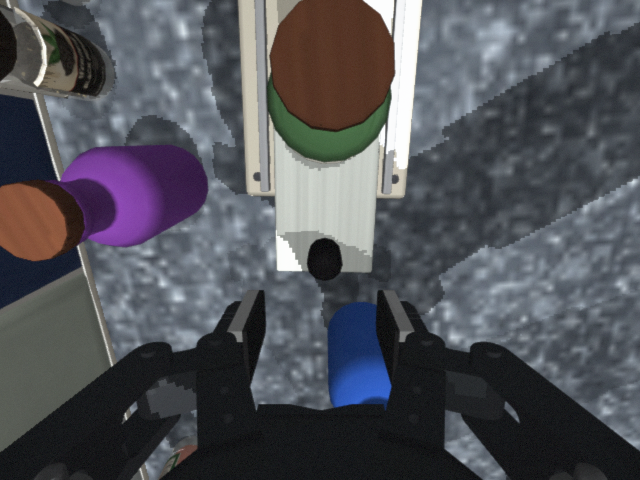

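View pics/f_s.png

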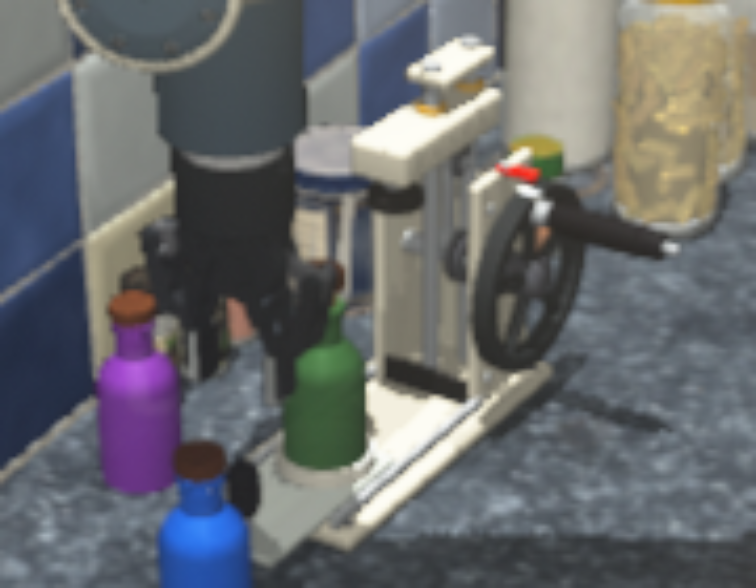

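All still in place. Rotate a quarter turn.

>>> {"method": "step_arm", "body": {
  "moves": [
    [0,0,0,0,0,0.14,50],
    [0,0,0,0,0,0.28,50],
    [0,0,0,0,0,0.42,50],
    [0,0,0,0,0,0.56,50],
    [0,0,0,0,0,0.7,50],
    [0,0,0,0,0,0.84,50],
    [0,0,0,0,0,0.98,50],
    [0,0,0,0,0,1.12,50]
  ]
}}

```text
clock: 7.05
position: [0.6266, 0.0902, 0.2918]
ee_rot: [-3.138, -0.0, 1.949]
force: [1.1, -0.6, -0.2]
grip_width: 0.0499
```

```bash
python3 - <<'E'
from h import *
delta([.6268,.0895,.218],1.504)
E
```

```text
pos [0.6266 0.0902 0.2918] rpy [-3.138 -0.     1.949] w 0.0499 F [ 1.1 -0.6 -0.2] t 7.05
shift [-0.7  0.2 73.8] rot [-0.003  0.     0.445]
```

>>> {"method": "step_arm", "body": {
  "moves": [
    [0,0,0,0,0,0.15,50],
    [0,0,0,0,0,0.3,50],
    [0,0,10,0,0,0.44,50],
    [0,0,30,0,0,0.44,50],
    [0,0,50,0,0,0.44,50],
    [-1,0,65,0,0,0.44,50],
    [-1,0,73,0,0,0.44,50],
    [-1,0,73,0,0,0.44,50]
  ]
}}

```text
clock: 7.85
position: [0.6267, 0.0891, 0.2184]
ee_rot: [-3.137, 0.002, 1.514]
force: [-0.2, -0.3, 0.2]
grip_width: 0.0497
```

>>> {"method": "step_arm", "body": {
  "moves": [
    [0,0,0,0,0,0,30],
    [0,0,0,0,0,0,20],
    [0,0,0,0,0,0,15],
    [0,0,0,0,0,0,15],
    [0,0,0,0,0,0,15],
    [0,0,0,0,0,0,15],
    [0,0,0,0,0,0,15],
    [0,0,0,0,0,0,15]
  ],
  "force": 25
}}

```text
clock: 8.65
position: [0.6277, 0.0895, 0.2217]
ee_rot: [3.14, -0.0, 1.515]
force: [-1.4, 2.3, 5.3]
grip_width: 0.0219
```

```bash
python3 - <<'E'
from h import *
s=env.observe();P=s["position"]
delta(P+[-.006,-.0898,0],1.504)
p=env.grab_frame("side");cv2.imwrite("pics/g_s.png",cv2.resize(p["image"][120:300,180:420],None,fx=3.3,fy=3.3)[:,:,::-1])
E
```

```text
pos [0.6277 0.0895 0.2217] rpy [ 3.14  -0.     1.515] w 0.0219 F [-1.4  2.3  5.3] t 8.65
shift [-90.  -1.  -0.] rot [ 0.002 -0.     0.011]
```

View pics/g_s.png

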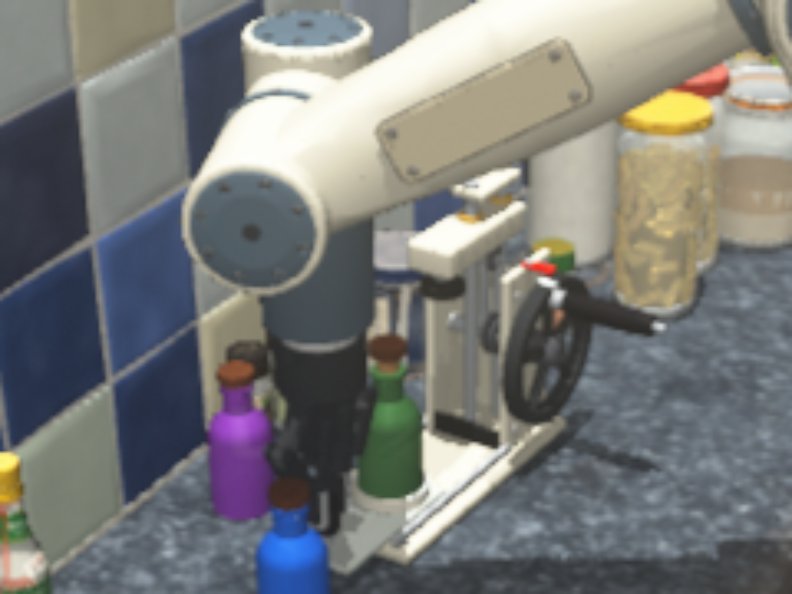

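>>> {"method": "step_arm", "body": {
  "moves": [
    [-6,0,0,0,0,0,15],
    [-14,0,0,0,0,0,15],
    [-24,0,0,0,0,0,15],
    [-34,0,0,0,0,0,15],
    [-44,0,0,0,0,0,15],
    [-54,-1,0,0,0,0,15],
    [-62,-1,0,0,0,0,15],
    [-70,-1,0,0,0,0,15]
  ]
}}

```text
clock: 9.5
position: [0.6221, 0.0192, 0.2217]
ee_rot: [-3.141, -0.0, 1.515]
force: [-5.0, 1.5, 7.8]
grip_width: 0.0217
```

>>> {"method": "step_arm", "body": {
  "moves": [
    [-4,0,0,0,0,0,15],
    [-8,0,0,0,0,0,15],
    [-12,0,0,0,0,0,15],
    [-15,0,0,0,0,0,15],
    [-18,0,0,0,0,0,15],
    [-20,0,0,0,0,0,15],
    [-22,0,0,0,0,0,15],
    [-23,0,0,0,0,0,15]
  ]
}}

```text
clock: 10.3
position: [0.6206, 0.0024, 0.2216]
ee_rot: [3.14, -0.012, 1.515]
force: [-9.1, 30.0, 12.2]
grip_width: 0.0215
```

```bash
python3 - <<'E'
from h import *
delta([.622,0,.22],1.504)
p=env.grab_frame("side");cv2.imwrite("pics/h_s.png",cv2.resize(p["image"][120:300,180:420],None,fx=3.3,fy=3.3)[:,:,::-1])
p=env.grab_frame("wrist");cv2.imwrite("pics/h_w.png",p["image"][:,:,::-1])
E
```

```text
pos [0.6206 0.0024 0.2216] rpy [ 3.14  -0.012  1.515] w 0.0215 F [-9.1 30.  12.2] t 10.3
shift [-2.3  1.5  1.6] rot [ 0.001 -0.012  0.011]
```

View pics/h_s.png

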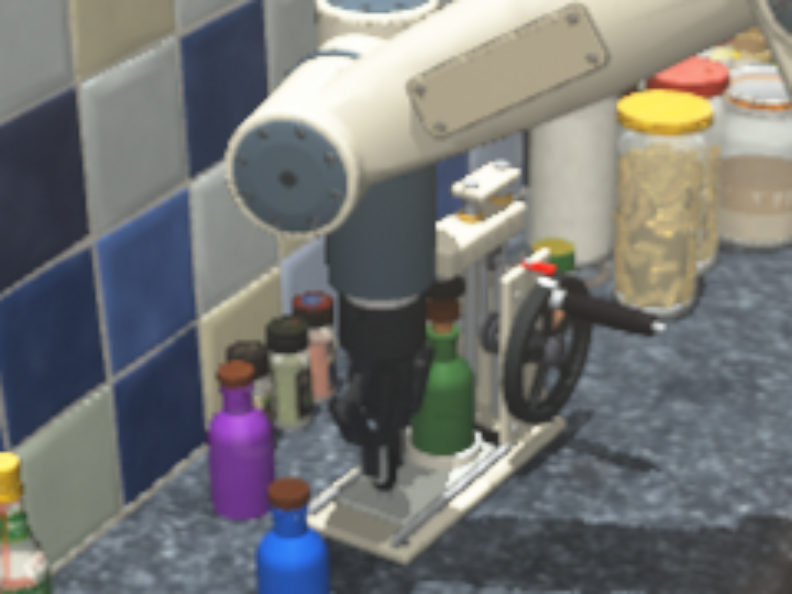

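View pics/h_w.png

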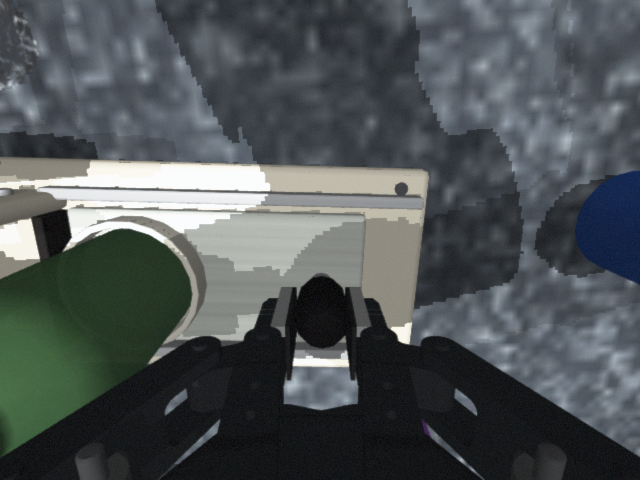

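>>> {"method": "step_arm", "body": {
  "moves": [
    [2,0,0,0,0,0,15],
    [3,0,0,0,0,0,15],
    [3,0,0,0,0,0,35],
    [3,0,0,0,0,0,45],
    [3,0,0,0,0,0,45],
    [3,0,0,0,0,0,45],
    [3,0,-20,0,0,0,45],
    [3,0,-50,0,0,0,45]
  ]
}}

```text
clock: 11.2
position: [0.6207, -0.0011, 0.2689]
ee_rot: [-3.136, 0.001, 1.514]
force: [-0.0, -0.3, -0.0]
grip_width: 0.0447
```

```bash
python3 - <<'E'
from h import *
delta([.622,0.003,.40],1.504)
p=env.grab_frame("wrist");cv2.imwrite("pics/i_w.png",p["image"][:,:,::-1])
E
```

```text
pos [ 0.6207 -0.0011  0.2689] rpy [-3.136e+00  1.000e-03  1.514e+00] w 0.0447 F [-0.  -0.3 -0. ] t 11.2
shift [   4.     0.4 -131.1] rot [-0.005  0.001  0.01 ]
```

View pics/i_w.png

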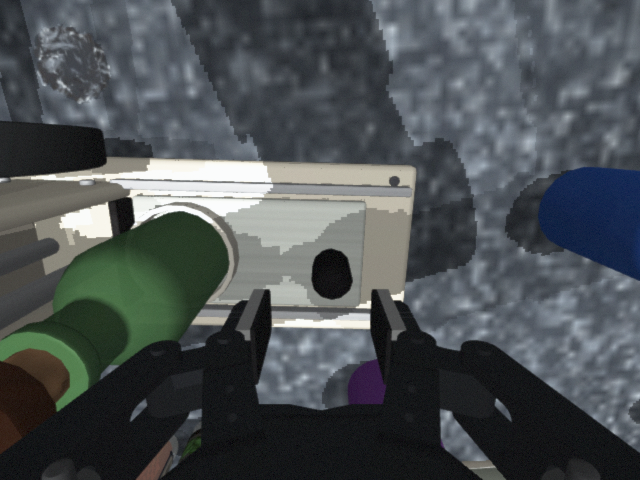

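>>> {"method": "step_arm", "body": {
  "moves": [
    [2,0,-40,0,0,0,50],
    [4,0,-80,0,0,0,50],
    [4,0,-120,0,0,0,50],
    [4,-30,-131,0,0,0,50],
    [4,-70,-131,0,0,0,50],
    [4,-110,-131,0,0,0,50],
    [0,-150,-131,0,0,0,50],
    [0,-150,-131,0,0,0,50]
  ]
}}

```text
clock: 12.05
position: [0.4676, 0.007, 0.4022]
ee_rot: [-3.142, -0.0, 1.515]
force: [0.3, -0.1, 1.1]
grip_width: 0.0498
```

```bash
python3 - <<'E'
from h import *
delta([.465,-.144,.40],1.501)
E
```

```text
pos [0.4676 0.007  0.4022] rpy [-3.142 -0.     1.515] w 0.0498 F [ 0.3 -0.1  1.1] t 12.05
shift [-150.9    5.9    2.2] rot [-0.    -0.     0.014]
```

>>> {"method": "step_arm", "body": {
  "moves": [
    [-30,1,0,0,0,0.01,50],
    [-60,2,0,0,0,0.01,50],
    [-90,3,0,0,0,0.01,50],
    [-120,5,0,0,0,0.01,50],
    [-140,6,0,0,0,0.01,50],
    [-151,6,0,0,0,0.01,50],
    [-151,6,0,0,0,0.01,50],
    [-151,6,0,0,0,0.01,50]
  ]
}}

```text
clock: 12.85
position: [0.4692, -0.143, 0.4015]
ee_rot: [-3.141, -0.0, 1.504]
force: [0.1, -0.4, 0.3]
grip_width: 0.0501
```

```bash
python3 - <<'E'
from h import *
delta([.465,-.144,.40],1.501)
p=env.grab_frame("wrist");cv2.imwrite("pics/j_w.png",p["image"][:,:,::-1])
O=np.array([.6143,-.0937,0]);ex=np.array([.9975,-.07,0]);ey=np.array([.07,.9975,0])
a=-.18
for x in (-.086,-.14,-.174):print(x,proj(p,O+ex*x+ey*(-.07-.055*np.sin(a))+[0,0,.115+.055*np.cos(a)]))
E
```

```text
pos [ 0.4692 -0.143   0.4015] rpy [-3.141 -0.     1.504] w 0.0501 F [ 0.1 -0.4  0.3] t 12.85
shift [-1.3 -4.1  1.5] rot [-0.    -0.     0.003]
-0.086 (np.float64(320.0713915792515), np.float64(340.55063743196655))
-0.14 (np.float64(320.32092458968117), np.float64(264.72788092802705))
-0.174 (np.float64(320.4972848216294), np.float64(211.1393040060139))
```

View pics/j_w.png

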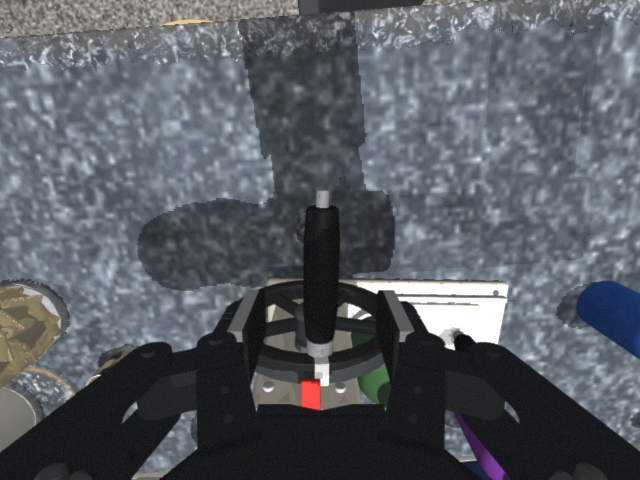

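>>> {"method": "step_arm", "body": {
  "moves": [
    [0,-3,20,0,0,0,50],
    [0,-3,40,0,0,0,50],
    [0,-3,60,0,0,0,50],
    [0,-3,72,0,0,0,50],
    [0,-3,78,0,0,0,50],
    [0,-3,78,0,0,0,50],
    [0,-3,78,0,0,0,35],
    [0,-3,78,0,0,0,30]
  ]
}}

```text
clock: 13.7
position: [0.4664, -0.1428, 0.3246]
ee_rot: [3.14, 0.0, 1.505]
force: [0.4, 0.5, 0.1]
grip_width: 0.0296
```

```bash
python3 - <<'E'
from h import *
delta([.465,-.144,.324],1.501)
p=env.grab_frame("wrist");cv2.imwrite("pics/k_w.png",p["image"][:,:,::-1])
p=env.grab_frame("side");cv2.imwrite("pics/k_s.png",cv2.resize(p["image"][120:300,220:460],None,fx=3.3,fy=3.3)[:,:,::-1])
E
```

```text
pos [ 0.4664 -0.1428  0.3246] rpy [3.14  0.    1.505] w 0.0296 F [0.4 0.5 0.1] t 13.7
shift [-1.3 -1.4  0.6] rot [0.002 0.    0.004]
```

View pics/k_w.png

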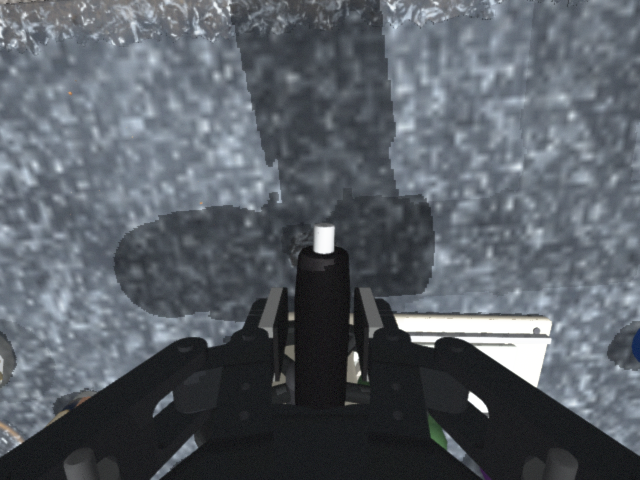

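View pics/k_s.png

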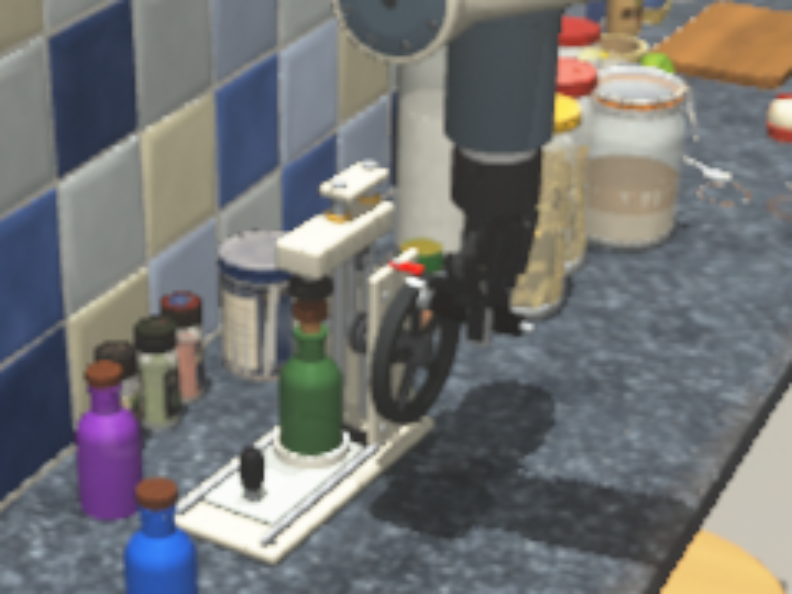

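>>> {"method": "step_arm", "body": {
  "moves": [
    [0,0,0,0,0,0,25],
    [0,0,0,0,0,0,15],
    [0,0,0,0,0,0,12],
    [0,0,0,0,0,0,12],
    [0,0,0,0,0,0,12],
    [0,0,0,0,0,0,12],
    [0,0,0,0,0,0,12],
    [0,0,0,0,0,0,12]
  ],
  "force": 50
}}

```text
clock: 14.6
position: [0.4662, -0.1429, 0.3241]
ee_rot: [3.141, -0.0, 1.505]
force: [-2.1, 2.9, 5.1]
grip_width: 0.0207
```

```bash
python3 - <<'E'
from h import *
delta([.465,-.144,.324],1.501)
a0=-.18
for k in range(1,9):
    a=a0+[.1,.25,.42,.6,.8,1.0,1.2,1.4][k-1]
    print(k,round(a,2),round(-55*(np.sin(a)-np.sin(a0)),1),round(-55*(np.cos(a)-np.cos(a0)),1))
E
```

```text
pos [ 0.4662 -0.1429  0.3241] rpy [ 3.141 -0.     1.505] w 0.0207 F [-2.1  2.9  5.1] t 14.6
shift [-1.2 -1.1  0.1] rot [ 0.001 -0.     0.004]
1 -0.08 -5.5 -0.7
2 0.07 -13.7 -0.8
3 0.24 -22.9 0.7
4 0.42 -32.3 3.9
5 0.62 -41.8 9.3
6 0.82 -50.1 16.6
7 1.02 -56.7 25.3
8 1.22 -61.5 35.2
```

>>> {"method": "step_arm", "body": {
  "moves": [
    [-5.5,0,-0.7,0,0,0,12],
    [-13.7,0,-0.8,0,0,0,12],
    [-23,0,0.7,0,0,0,12],
    [-32,0,4,0,0,0,12],
    [-42,0,9,0,0,0,12],
    [-50,0,16.5,0,0,0,12],
    [-57,0,25,0,0,0,12],
    [-61.5,0,35,0,0,0,12]
  ]
}}

```text
clock: 15.4
position: [0.4617, -0.2022, 0.2855]
ee_rot: [-3.139, -0.009, 1.503]
force: [3.2, 21.7, -4.9]
grip_width: 0.0204
```

```bash
python3 - <<'E'
from h import *
delta([.465,-.144,.324],1.501)
p=env.grab_frame("side");cv2.imwrite("pics/l_s.png",cv2.resize(p["image"][120:300,220:460],None,fx=3.3,fy=3.3)[:,:,::-1])
p=env.grab_frame("wrist");cv2.imwrite("pics/l_w.png",p["image"][:,:,::-1])
E
```

```text
pos [ 0.4617 -0.2022  0.2855] rpy [-3.139 -0.009  1.503] w 0.0204 F [ 3.2 21.7 -4.9] t 15.4
shift [ 58.6  -0.7 -38. ] rot [-0.002 -0.009  0.002]
```

View pics/l_s.png

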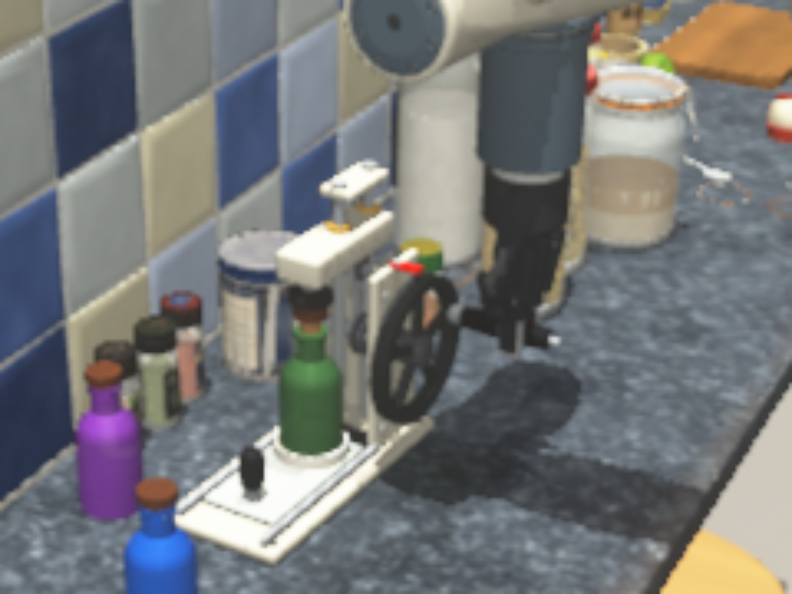

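View pics/l_w.png

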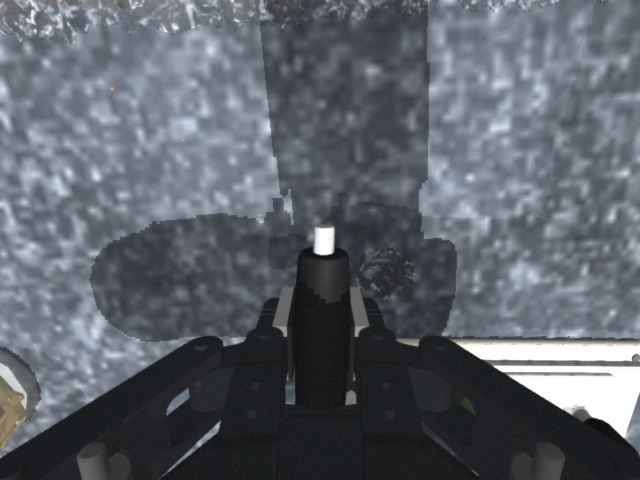

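```bash
python3 - <<'E'
import numpy as np
for a in np.linspace(1.3,1.3+7*.22,8): print(round(a,2),round(-6.6-55*np.sin(a)+61.5,1),round(-(-54.6+55*np.cos(a)+35),1))
E
```

```text
1.3 1.9 4.9
1.52 -0.0 16.8
1.74 0.7 28.9
1.96 4.0 40.5
2.18 9.8 51.1
2.4 17.7 60.2
2.62 27.5 67.3
2.84 38.6 72.1
```

>>> {"method": "step_arm", "body": {
  "moves": [
    [2,0,5,0,0,0,12],
    [0,0,17,0,0,0,12],
    [0.7,0,29,0,0,0,12],
    [4,0,40.5,0,0,0,12],
    [10,0,51,0,0,0,12],
    [17.7,0,60,0,0,0,12],
    [27.5,0,67,0,0,0,12],
    [38.6,0,72,0,0,0,12]
  ]
}}

```text
clock: 16.3
position: [0.4644, -0.1664, 0.2175]
ee_rot: [-3.141, 0.002, 1.505]
force: [-5.0, 2.1, 14.7]
grip_width: 0.0204
```

```bash
python3 - <<'E'
from h import *
s=env.observe();P=s["position"]
print(P-[.4662,-.1429,.3241],s["force"],s["ee_rot"],s["grip_width"])
p=env.grab_frame("side");cv2.imwrite("pics/m_s.png",cv2.resize(p["image"][120:300,220:460],None,fx=3.3,fy=3.3)[:,:,::-1])
for a in np.linspace(3.0,3.0+7*.22,8): print(round(a,2),round(-6.6-55*np.sin(a)+22.9,1),round(-(-54.6+55*np.cos(a)+107),1))
E
```

```text
[-0.00178387 -0.02346852 -0.10663678] [-5.00707973  2.13138892 14.6537503 ] [-3.14135259e+00  1.64607247e-03  1.50501576e+00] 0.02042052996519418
3.0 8.5 2.0
3.22 20.6 2.4
3.44 32.5 0.2
3.66 43.6 -4.6
3.88 53.3 -11.7
4.1 61.3 -20.8
4.32 67.1 -31.4
4.54 70.5 -43.0
```

View pics/m_s.png

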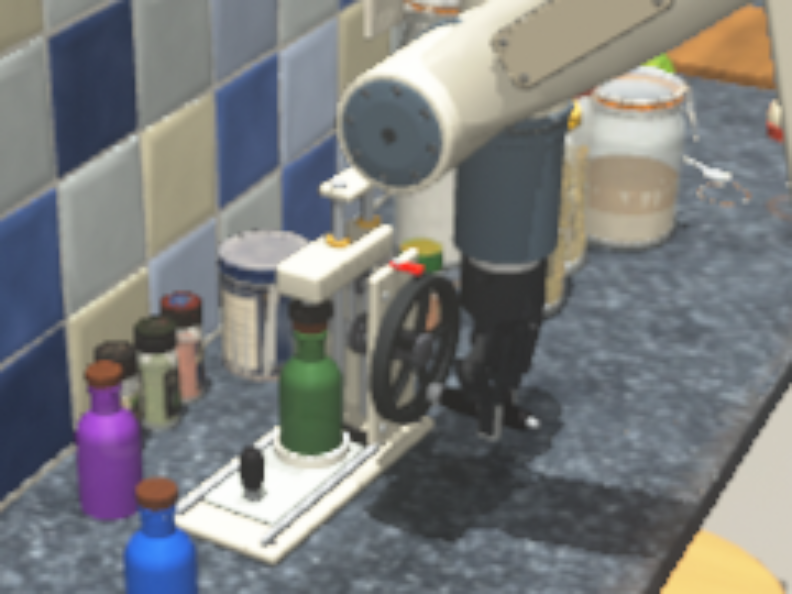

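>>> {"method": "step_arm", "body": {
  "moves": [
    [8.5,0,1,0,0,0,12],
    [20.5,0,1,0,0,0,12],
    [32.5,0,-1,0,0,0,12],
    [43.5,0,-6,0,0,0,12],
    [53,0,-13,0,0,0,12],
    [61,0,-22,0,0,0,12],
    [67,0,-32.5,0,0,0,12],
    [70.5,0,-44,0,0,0,12]
  ]
}}

```text
clock: 17.15
position: [0.4701, -0.0943, 0.2597]
ee_rot: [3.14, -0.003, 1.504]
force: [5.2, 4.9, -6.0]
grip_width: 0.0205
```

```bash
python3 - <<'E'
from h import *
s=env.observe();P=s["position"]
print(P-[.4662,-.1429,.3241],s["force"],s["ee_rot"],s["grip_width"])
p=env.grab_frame("side");cv2.imwrite("pics/n_s.png",cv2.resize(p["image"][120:300,220:460],None,fx=3.3,fy=3.3)[:,:,::-1])
# commanded now rel start: x 47.6, z -63
for a in [4.66,4.85,5.05,5.25,5.45,5.65,5.85,6.0,6.15,6.28]: print(round(a,2),round(-6.6-55*np.sin(a)-47.6,1),round(-(-54+55*np.cos(a)+63),1))
E
```

```text
[ 0.00394546  0.04859901 -0.06436437] [ 5.24767306  4.88857328 -6.00266137] [ 3.14032441e+00 -2.68830609e-03  1.50416614e+00] 0.020468703094657762
4.66 0.7 -6.1
4.85 0.3 -16.5
5.05 -2.3 -27.2
5.25 -7.0 -37.2
5.45 -13.5 -46.0
5.65 -21.7 -53.3
5.85 -31.1 -58.9
6.0 -38.8 -61.8
6.15 -46.9 -63.5
6.28 -54.0 -64.0
```

View pics/n_s.png

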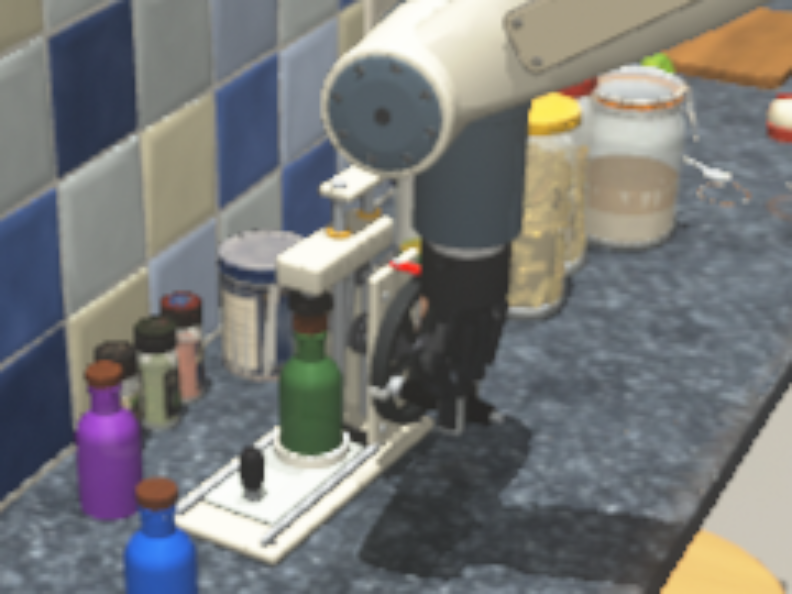

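>>> {"method": "step_arm", "body": {
  "moves": [
    [0.7,0,-6,0,0,0,12],
    [0.3,0,-16.5,0,0,0,12],
    [-2.3,0,-27,0,0,0,12],
    [-7,0,-37,0,0,0,12],
    [-13.5,0,-46,0,0,0,12],
    [-21.5,0,-53,0,0,0,12],
    [-31,0,-59,0,0,0,12],
    [-39,0,-62,0,0,0,12]
  ]
}}

```text
clock: 18.0
position: [0.4669, -0.1346, 0.3228]
ee_rot: [3.141, -0.001, 1.504]
force: [1.7, 3.9, -0.6]
grip_width: 0.0204
```

```bash
python3 - <<'E'
from h import *
s=env.observe();P=s["position"]
d=P-[.4662,-.1429,.3241];print(d,s["force"],s["ee_rot"],s["grip_width"])
print(np.arctan2(-(d[1]*1000+6.6),d[2]*1000+54))
p=env.grab_frame("top");cv2.imwrite("pics/o_t.png",cv2.resize(p["image"][195:325,240:420],None,fx=4.4,fy=4.4,interpolation=cv2.INTER_CUBIC)[:,:,::-1])
E
```

```text
[ 0.00067247  0.00827504 -0.00127829] [ 1.67995197  3.85021249 -0.56561273] [ 3.14092855e+00 -9.03916378e-04  1.50441928e+00] 0.020371409734371654
-0.2749943903489036
```

View pics/o_t.png

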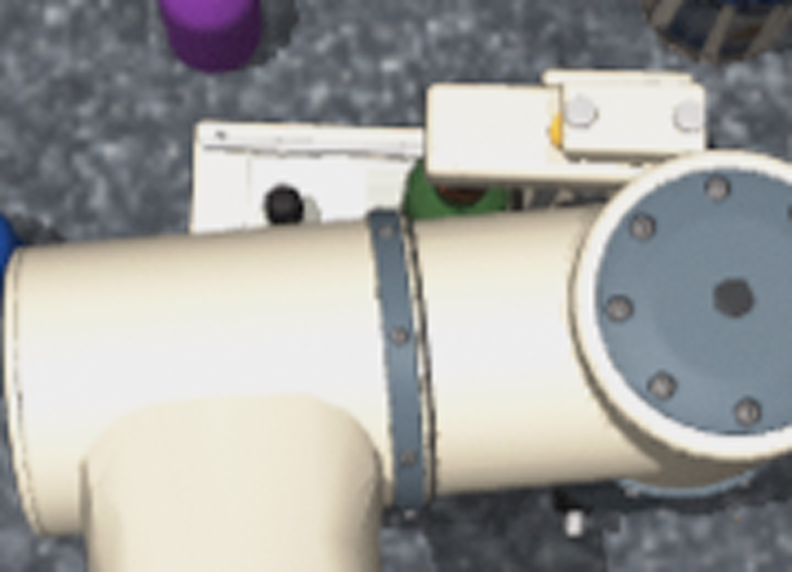

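>>> {"method": "step_arm", "body": {
  "moves": [
    [-4,0,-1,0,0,0,12],
    [-8,0,-1.5,0,0,0,12],
    [-12,0,-2,0,0,0,12],
    [-15,0,-2,0,0,0,12],
    [-16,0,-2,0,0,0,12],
    [-16,0,-2,0,0,0,12],
    [-16,0,-2,0,0,0,12],
    [-16,0,-2,0,0,0,12]
  ]
}}

```text
clock: 18.85
position: [0.4656, -0.1505, 0.3245]
ee_rot: [-3.141, 0.001, 1.505]
force: [1.9, -0.7, -3.5]
grip_width: 0.0205
```

>>> {"method": "step_arm", "body": {
  "moves": [
    [0,0,0,0,0,0,22],
    [0,0,0,0,0,0,35],
    [0,0,0,0,0,0,50],
    [0,0,0,0,0,0,50],
    [0,0,-15,0,0,0,50],
    [0,0,-35,0,0,0,50],
    [0,0,-60,0,0,0,50],
    [0,0,-80,0,0,0,50]
  ]
}}

```text
clock: 19.65
position: [0.4655, -0.1504, 0.4062]
ee_rot: [3.141, 0.0, 1.505]
force: [0.8, -0.1, -0.2]
grip_width: 0.0501
```

```bash
python3 - <<'E'
from h import *
delta([.465,.0,.40],1.501)
p=env.grab_frame("wrist");cv2.imwrite("pics/q_w.png",p["image"][:,:,::-1])
E
```

```text
pos [ 0.4655 -0.1504  0.4062] rpy [3.141 0.    1.505] w 0.0501 F [ 0.8 -0.1 -0.2] t 19.65
shift [150.  -10.4   6.2] rot [0.001 0.    0.004]
```

View pics/q_w.png

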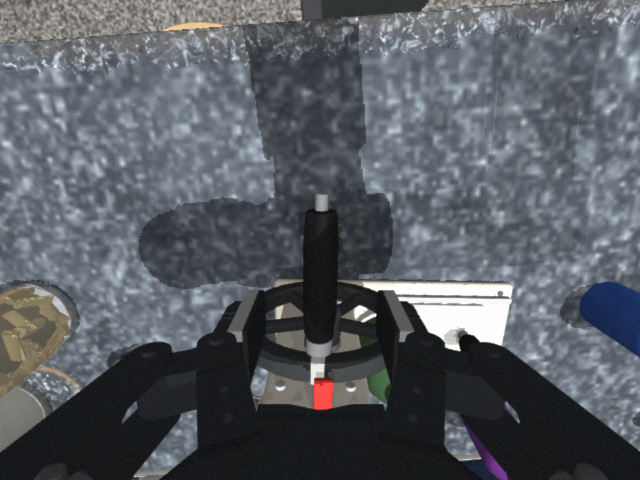

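Mark (317,370) nearly under the pointer (323,393): about +0.07 rad, well within limits. Back to the knob.

>>> {"method": "step_arm", "body": {
  "moves": [
    [40,0,0,0,0,0,50],
    [80,0,0,0,0,0,50],
    [120,0,0,0,0,0,50],
    [151,0,0,0,0,0,50],
    [152,20,0,0,0,0,50],
    [152,60,0,0,0,0,50],
    [152,100,0,0,0,0,50],
    [152,144,0,0,0,0,50]
  ]
}}

```text
clock: 20.5
position: [0.6204, -0.0081, 0.4051]
ee_rot: [3.141, -0.0, 1.505]
force: [1.4, 0.7, 0.7]
grip_width: 0.0499
```

```bash
python3 - <<'E'
from h import *
delta([.621,.001,.30],1.504)
p=env.grab_frame("wrist");cv2.imwrite("pics/r_w.png",p["image"][:,:,::-1])
print(proj(p,[.621,.001,.071]))
E
```

```text
pos [ 0.6204 -0.0081  0.4051] rpy [ 3.141 -0.     1.505] w 0.0499 F [1.4 0.7 0.7] t 20.5
shift [  9.2  -0.  105.1] rot [ 0.    -0.     0.001]
(np.float64(331.3733487174491), np.float64(224.3679906913532))
```

View pics/r_w.png

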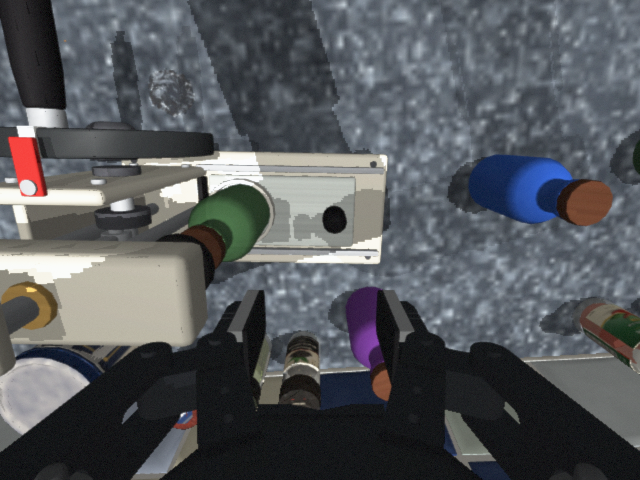

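>>> {"method": "step_arm", "body": {
  "moves": [
    [10,0,40,0,0,0,50],
    [10,0,80,0,0,0,50],
    [10,0,115,0,0,0,50],
    [10,0,140,0,0,0,50],
    [10,0,160,0,0,0,50],
    [10,0,176,0,0,0,50],
    [10,0,185,0,0,0,50],
    [10,0,185,0,0,0,50]
  ]
}}

```text
clock: 21.35
position: [0.6196, 0.0017, 0.2184]
ee_rot: [-3.139, 0.001, 1.505]
force: [-0.9, -0.5, -1.1]
grip_width: 0.0497
```

>>> {"method": "step_arm", "body": {
  "moves": [
    [0,0,0,0,0,0,30],
    [0,0,0,0,0,0,20],
    [0,0,0,0,0,0,15],
    [0,0,0,0,0,0,15],
    [0,0,0,0,0,0,15],
    [0,0,0,0,0,0,15],
    [0,0,0,0,0,0,15],
    [0,0,0,0,0,0,15]
  ],
  "force": 30
}}

```text
clock: 22.15
position: [0.6204, 0.004, 0.2213]
ee_rot: [3.138, -0.005, 1.505]
force: [-2.2, 7.8, 2.5]
grip_width: 0.0215
```

```bash
python3 - <<'E'
from h import *
delta([.6277,.0895,.22],1.504)
p=env.grab_frame("side");cv2.imwrite("pics/s_s.png",cv2.resize(p["image"][160:300,240:400],None,fx=4.5,fy=4.2,interpolation=cv2.INTER_CUBIC)[:,:,::-1])
E
```

```text
pos [0.6204 0.004  0.2213] rpy [ 3.138 -0.005  1.505] w 0.0215 F [-2.2  7.8  2.5] t 22.15
shift [85.8  1.6  1.7] rot [ 0.003 -0.005  0.001]
```

View pics/s_s.png

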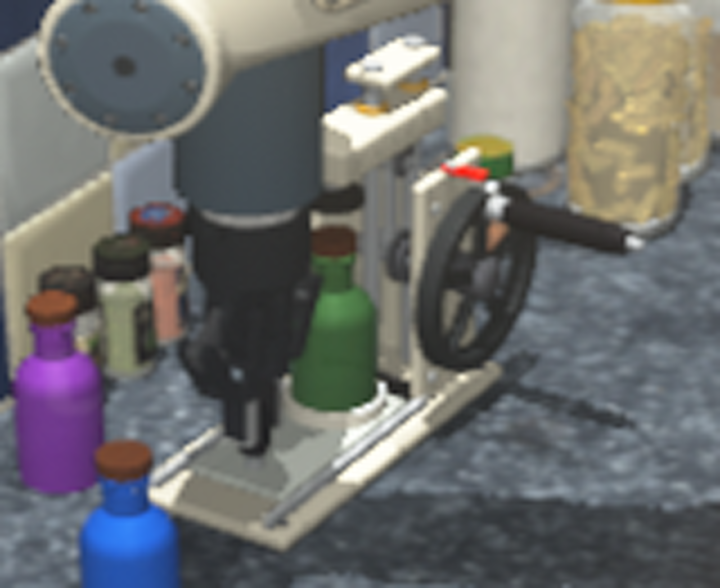

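>>> {"method": "step_arm", "body": {
  "moves": [
    [4,0,0,0,0,0,15],
    [11,0,0,0,0,0,15],
    [20,0,0,0,0,0,15],
    [30,0,0,0,0,0,15],
    [40,0.5,0,0,0,0,15],
    [50,0.5,0,0,0,0,15],
    [60,1,0,0,0,0,15],
    [68,1,0,0,0,0,15]
  ]
}}

```text
clock: 23.0
position: [0.6261, 0.0703, 0.2212]
ee_rot: [3.139, 0.0, 1.505]
force: [0.2, -1.3, 5.5]
grip_width: 0.0216
```

>>> {"method": "step_arm", "body": {
  "moves": [
    [5,0,0,0,0,0,15],
    [10,0,0,0,0,0,15],
    [14,0,0,0,0,0,15],
    [18,0,0,0,0,0,15],
    [21,0,0,0,0,0,15],
    [23,0,0,0,0,0,15],
    [24,0,0,0,0,0,15],
    [24,0,0,0,0,0,15]
  ]
}}

```text
clock: 23.8
position: [0.6279, 0.0941, 0.2212]
ee_rot: [3.138, -0.001, 1.505]
force: [1.0, -0.3, 5.2]
grip_width: 0.0216
```

```bash
python3 - <<'E'
from h import *
delta([.6277,.0895,.22],1.504)
E
```

```text
pos [0.6279 0.0941 0.2212] rpy [ 3.138e+00 -1.000e-03  1.505e+00] w 0.0216 F [ 1.  -0.3  5.2] t 23.8
shift [-4.7  0.1  1.2] rot [ 0.004 -0.001  0.001]
```

>>> {"method": "step_arm", "body": {
  "moves": [
    [1,0,0,0,0,0,15],
    [2,0,0,0,0,0,15],
    [3,0,0,0,0,0,15],
    [4,0,0,0,0,0,15],
    [4,0,0,0,0,0,15],
    [4,0,0,0,0,0,15],
    [4,0,0,0,0,0,15],
    [4,0,0,0,0,0,15]
  ]
}}

```text
clock: 24.6
position: [0.6282, 0.0955, 0.2212]
ee_rot: [3.139, 0.004, 1.505]
force: [2.2, -11.1, 5.7]
grip_width: 0.0215
```

>>> {"method": "step_arm", "body": {
  "moves": [
    [-1,0,0,0,0,0,15],
    [-2,0,0,0,0,0,15],
    [-2,0,0,0,0,0,35],
    [-2,0,0,0,0,0,50],
    [-2,0,0,0,0,0,50],
    [-2,0,0,0,0,0,50],
    [-2,0,-20,0,0,0,50],
    [-2,0,-50,0,0,0,50]
  ]
}}

```text
clock: 25.4
position: [0.6265, 0.0956, 0.2679]
ee_rot: [-3.137, 0.002, 1.505]
force: [0.4, -0.1, -0.1]
grip_width: 0.05
```

>>> {"method": "step_arm", "body": {
  "moves": [
    [0,0,-40,0,0,0,50],
    [0,0,-80,0,0,0,50],
    [0,0,-120,0,0,0,50],
    [0,-40,-130,0,0,0,50],
    [0,-80,-130,0,0,0,50],
    [0,-125,-130,0,0,0,50],
    [0,-170,-130,0,0,0,50],
    [0,-170,-130,0,0,0,50]
  ]
}}

```text
clock: 26.2
position: [0.4532, 0.1062, 0.4]
ee_rot: [-3.141, -0.001, 1.507]
force: [1.7, 0.6, 0.2]
grip_width: 0.0498
```

```bash
python3 - <<'E'
from h import *
delta([.6277,.0895,.22],1.504)
for n in ("top","side"):
    p=env.grab_frame(n)
    b=(slice(195,325),slice(240,420)) if n=="top" else (slice(160,300),slice(220,400))
    cv2.imwrite(f"pics/t_{n}.png",cv2.resize(p["image"][b],None,fx=4.2,fy=4.2,interpolation=cv2.INTER_CUBIC)[:,:,::-1])
    print([(np.round(d["point"],3).tolist(),d["confidence"]) for t in ("full_bottle","mug","herb_jar") for d in env.recognise(p,t)[:1]])
E
```

```text
pos [0.4532 0.1062 0.4   ] rpy [-3.141e+00 -1.000e-03  1.507e+00] w 0.0498 F [1.7 0.6 0.2] t 26.2
shift [ -5.6 175.4 179.8] rot [-0.001 -0.001  0.003]
[([0.574, 0.347, 0.092], 0.97)]
[([0.568, 0.366, 0.072], 0.84), ([0.409, 0.388, 0.066], 0.72), ([0.627, -0.378, 0.083], 0.38)]
```

View pics/t_top.png

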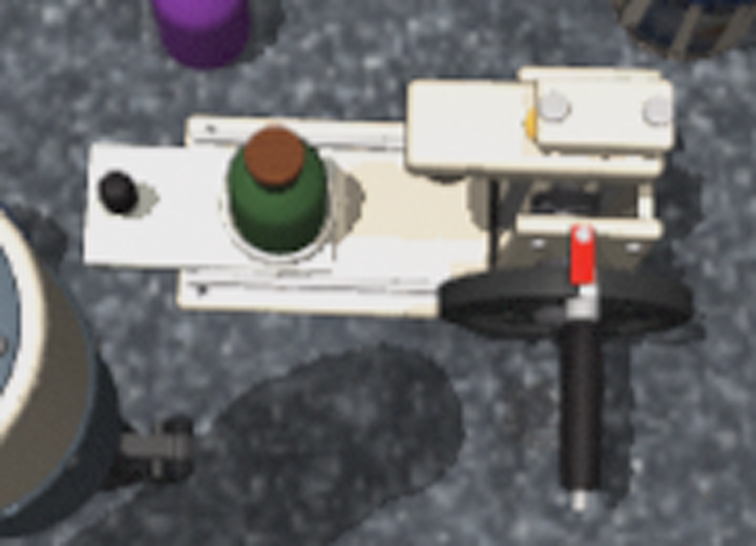

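View pics/t_side.png

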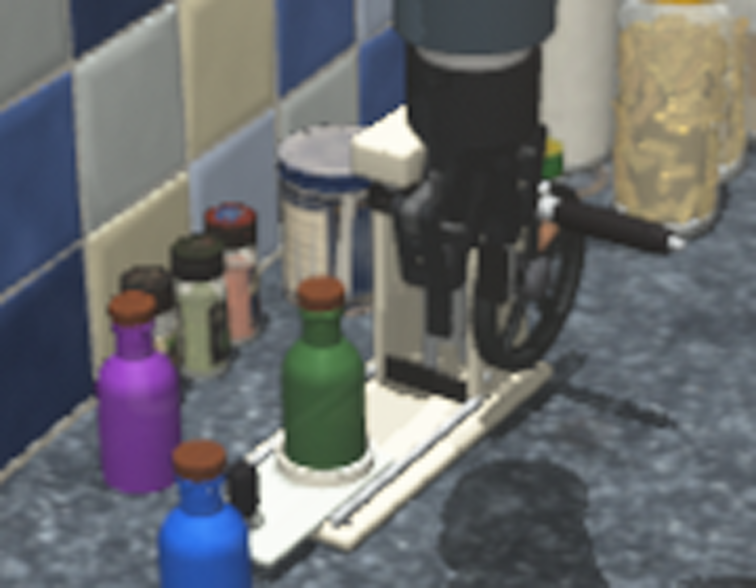

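```bash
python3 - <<'E'
from h import *
print(env.job_done(), env.observe()["clock"])
E
```

```text
the job is handed in; nothing more can be done
the job is handed in; nothing more can be done
```

The job is handed in: the green bottle is stoppered and the carriage is back out with the arm clear. I pushed the carriage against its stop, turned the wheel one full turn clockwise and let go at the mark. I then drew the carriage out to its outer stop and let go.

**Last checks**
- **Wheel:** the mark is at the pointer. I estimate it stopped about 0.07 rad past it, against the 0.3 allowed.
- **Stopper:** the head sits on the lip in the side and top pictures. I judged the last millimetre by eye and did not measure it.
- **Carriage:** the knob and the carriage edge are at their starting pixels, to within 0.3 pixel.
- **Bottle:** it stands upright in its cup.
- **Stoppered bottle and mug:** both read within 4 mm of where they started.
- **Herb jar:** the network had low confidence (0.38) and read about 15 mm off in the side view. It missed the jar in the final top view. The arm was never near it, so I put this down to noise. The mug too was only found in the side view.
- **Time:** about 26 s of the 70 s allowed.

**Slips on the way**
- **First grip:** the wrist camera would have hit the crosshead, so I let go and gripped the knob again a quarter turn round.
- **Wrong sign:** in that same move I sent one row 30 mm down instead of up. Forces read near zero right after, and the pictures showed nothing had moved.

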